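Put the carving tools back in their fitted tray

TASK

The carving session is over: put the mallet, the palm gouge, the block plane and the sharpening stone back in the tool tray, each lying flat, right down in the recess cut to its own outline. Set them down, do not drop them, and leave the pencil jar and the carpenter's pencil where they are, as I am still drawing.

Things in the scene. Friction and masses are not known exactly. Their poses are not given: they have to be found in the camera images.
- mallet: beech carving mallet on its side, 150 mm long. Light square head at x=25..75: 50 (x) x 84 (y) x 50 high; darker handle 20 wide, 18 high, x=-75..25, centre line 25 mm above bench, clear of it. 0.18 kg, centre of mass near x=40. Origin: mid-length, at the head's underside; x to the head, z up. Grip across the handle at x=0.
- palm_gouge: palm gouge 150 mm long: dark pear-shaped handle x=-75..5, 32 wide, 28 high, flat underside; brass ferrule; steel blade 7-14 wide to x=75, 14 mm above bench. 0.08 kg. Origin: mid-length, at the underside; x to the cutting edge, z up. Grip across the handle at x=-35.
- block_plane: small block plane: dark steel body, sloping brass cap, round wooden knob at the toe; 140 long, 42 wide, sides 28 mm high in the middle, 40 overall. 0.5 kg. Origin: centre of the sole; x to the toe (knob end), z up. Grip across the sides at x=0.
- sharpening_stone: two-layer sharpening stone, grey below, terracotta red on top: a slab 110x45x22 mm, 0.25 kg. Origin: centre of the underside; x along its length, z up. Grip across the 45 mm width at x=0.
- mallet_recess: mallet's place: wooden block 184x116x22 mm fixed in the tray. T-shape: head pocket x=17..83, 100 wide; handle groove 36 wide to x=-83. Recess 12 mm deep, blue floor 10 mm above underside; 7-8 mm play all round; bare-wood finger notches 36 wide at x=0 reach y=+-41. Origin: centre of underside (4 mm above bench), x along length. Home: tool origin 10 mm above this one, x axes the same way.
- gouge_recess: gouge's place: wooden block 184x116x22 mm fixed in the tray. Handle pocket x=-83..13, 49 wide; blade groove 30 wide to x=83. Recess 12 mm deep, blue floor 10 mm above underside; 7-8 mm play all round; bare-wood finger notches 36 wide at x=-35 reach y=+-47. Origin: centre of underside (4 mm above bench), x along length. Home: tool origin 10 mm above this one, x axes the same way.
- plane_recess: block plane's place: wooden block 184x116x22 mm fixed in the tray. Longer rectangle 156x58. Recess 12 mm deep, blue floor 10 mm above underside; 7-8 mm play all round; bare-wood finger notches 36 wide at x=0 reach y=+-51. Origin: centre of underside (4 mm above bench), x along length. Home: tool origin 10 mm above this one, x axes parallel, either way.
- stone_recess: stone's place: wooden block 184x116x22 mm fixed in the tray. Shorter rectangle 126x61. Recess 12 mm deep, blue floor 10 mm above underside; 7-8 mm play all round; bare-wood finger notches 36 wide at x=0 reach y=+-52. Origin: centre of underside (4 mm above bench), x along length. Home: tool origin 10 mm above this one, x axes parallel, either way.
- pencil_jar: white round jar of coloured pencils (all one piece), 76 mm across, 100 mm high with pencils up to 175 mm; loose, about 0.4 kg. Origin: centre of its underside. Not to be moved.
- carpenter_pencil: red flat carpenter's pencil, 170 x 13 x 7 mm, loose on the bench among the tools. Origin: middle of its red body's underside; x along it towards the point. Not to be moved.
Things that resemble listed ones, but are neither listed nor needed, are in the scene too. Leave any turquoise look-alike of the palm_gouge alone.

How it is judged:
By the outcome, as a careful person would: the job done as asked, in the order asked, and still so for the second after the job is handed in, with the robot touching nothing.
It also fails if it takes over 115 s, if anything falls off the work surface, if the arm or the gripper's body presses on something with over 40 N, if the wrist force passes 120 N, or if a joint passes its speed limit or range.

ROBOT

A 6-joint arm with a two-finger parallel gripper is mounted at the origin on the work surface. World frame = base frame: x ahead of the robot, y to its left, z up, the work surface at z = 0. Lengths are in m, angles in rad, forces in N, time in s.
With the tool pointing down it reaches from about 0.325 to 0.9 m from the base axis. Payload 6.1 kg.
Tool frame: the origin (TCP) lies between the finger pads, 19 mm behind the fingertips; this is the grasp point; z points along the fingers, y is the line along which they close (so a half turn about z gives the same grasp; the last joint's range is limited). The gripper opens to 85 mm and grips with 20 to 120 N. Pads are 22 mm wide; open, the fingers measure 114 mm over their backs; the gripper's body (76 mm by 85 mm) begins 54 mm behind the grasp point. The pads swing forward as they close: fully open they stand 13 mm farther back than shut.
Start: joints at [-1.305, 0.22, 1.526, -0, 1.395, -0.126], TCP at [0.239, -0.578, 0.25] pointing down, gripper open.
Joint ranges: [-2.98, 2.98], [-0.91, 2.08], [0.09, 2.57], [-1.24, 4.39], [0.2, 2.65], [-2.68, 2.68]. Speed limits (rad/s): [2.57, 2.57, 3.01, 3.14, 3.14, 3.14].

INTERFACE

Orientations are given as a rotation vector (axis times angle).
In Python, from rig import env, camera gives the robot as it stands. The module is installed in compiled form; this text tells all that it offers.
- The arm moves only by the shell command python3 -m handwheel 'ROWS' [FORCE]. ROWS is JSON, a list of rows, each a list of 3 entries, a list of its own where there are three numbers: the turn, a rotation vector about the tool's x, y, z in rad, then the shift along the tool's x, y, z in cm, then the closure, from 0 (fully open) to 1 (shut). A call has 1 to 12 rows; each row shifts and turns the commanded pose from where the row before left it, along the tool's axes as they then stand; what a row does not reach is not made up. A row lasts 1/12 s, in which the tool goes at most 41.7 mm and 7.16 degrees, less where a joint would pass 70% of its speed; a pose out of reach is approached as far as the arm can. A call with a gripper value outside its range is refused whole. The fingers move at their own pace and stop on an object; FORCE is the grip in N (left out, the last holds). Time passes only in rows, so rows that do not move let the fingers close. It gives the time, the measured TCP pose, the force, the opening and the grip force at its end, in the units of the state.
- env.observe(): the state, without advancing time (a new reading comes with each control period).
- camera(name): name is "side" or "top"; returns a dict with "img" (420x560x3 uint8, red, green, blue), "mtx" (3x3 intrinsics, pixels), "xyz" and "orientation" of the camera in the world. Camera axes: x right, y down, z forward; pixel columns grow to the right and rows downward; lengths in m; the calibration is good to about 2 mm. A picture is of the moment at which its call begins. There is no depth.
- env.sign_off(): hands the job in; it is judged then, once.
The state is a dict: "clock": time; "joint_pos": joint angles; "qd": joint speeds; "tau": joint torques, N m; "tool_pos": TCP position; "orientation": TCP orientation; "contact_force": force on the tool from outside, world axes, zero at the start; "ft_torque": the same for the moment, N m; "opening": finger opening in m; "gripper_force": force on a finger pad.
Only numpy, scipy, OpenCV 4.12 (cv2) and the standard library are available. Lean on these libraries where they do the work, as an engineer would, in place of code of your own. Each camera call takes 0.05 s, during which the arm holds its last target. There are 200 camera calls.

## Working session

There is one attempt and no reset: what is moved stays moved. The work goes in short steps, Python scripts to look and compute and a shell command to move; the robot and the scene stay as the last step left them, time stands still between calls to the robot, and variables do not carry over. Pictures are saved under pics/ and viewed, at most 14 in all, crops included, and the job is handed in when it is done.

```bash
mkdir -p pics; cat > h.py <<'E'
import numpy as np, cv2
from rig import env, camera
from scipy.spatial.transform import Rotation as R
def snap(n,f=None):
    c=camera(n)
    if f: cv2.imwrite('pics/'+f, c['img'][:,:,::-1])
    return c
def cam(c):
    o=np.array(c['orientation']); 
    Rm=o if o.shape==(3,3) else R.from_rotvec(o).as_matrix()
    return np.array(c['mtx']),np.array(c['xyz']),Rm
def ray(c,u,v,z):
    K,p,Rm=cam(c); d=Rm@np.linalg.inv(K)@np.array([u,v,1.]); return p+d*(z-p[2])/d[2]
def proj(c,P):
    K,p,Rm=cam(c); q=K@(Rm.T@(np.array(P)-p)); return q[:2]/q[2]
E
python3 - <<'E'
from h import *
a=snap('top','t1.png'); b=snap('side','s1.png')
for c in (a,b): print(c['mtx'],c['xyz'],c['orientation'])
print(env.observe())
E
```

```text
[[445.15064578   0.         279.50351191]
 [  0.         445.15064578 211.9607275 ]
 [  0.           0.           1.        ]] [0.48284396 0.0208724  1.12996761] [-2.20869412  2.14017538 -0.11043252]
[[422.20617171   0.         281.56334511]
 [  0.         422.20617171 209.8526841 ]
 [  0.           0.           1.        ]] [ 0.43276205 -0.65355681  0.83991459] [-2.4113405   0.28614456 -0.10312108]
{'clock': 0.1, 'joint_pos': array([-1.30507921e+00,  2.21146748e-01,  1.52749547e+00, -5.47114318e-07,
        1.39472274e+00, -1.26120465e-01]), 'qd': array([-0.00040129, -0.0030073 , -0.00260426,  0.00114903, -0.00108538,
        0.0003272 ]), 'tau': array([ 1.89835941e-03, -4.98240352e+01, -3.90547729e+01, -1.69548030e-04,
        5.64124784e-03, -1.92763753e-05]), 'tool_pos': array([ 0.23852711, -0.57713364,  0.24900959]), 'orientation': array([-3.07975739e+00, -6.11223007e-01,  1.94889656e-04]), 'contact_force': array([ 0.6388213 ,  0.12326546, -0.2758924 ]), 'ft_torque': array([ 0.01176291,  0.0177342 , -0.00941067]), 'gripper_force': 0.0, 'opening': 0.08544771201325581}
```

View pics/t1.png

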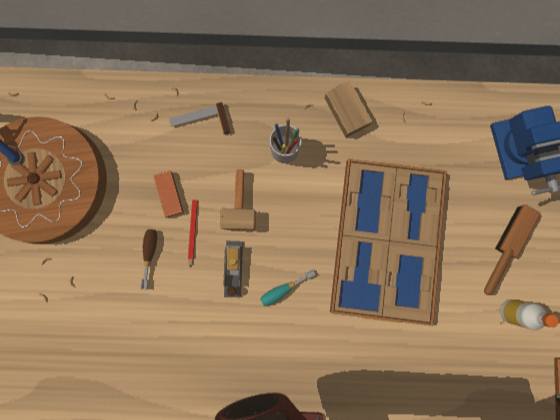

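View pics/s1.png

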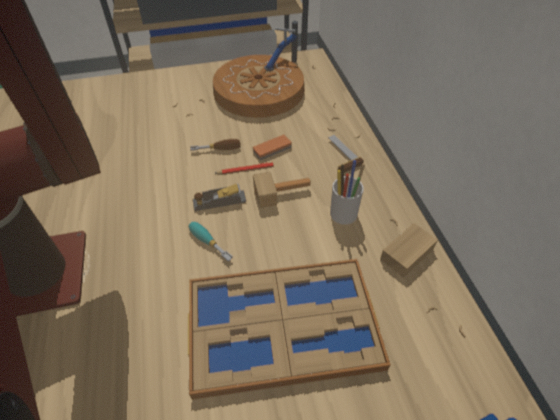

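```bash
python3 - <<'E'
from h import *
a=cv2.imread('pics/t1.png')
t=cv2.resize(a[160:310,135:325],None,fx=4,fy=4,interpolation=cv2.INTER_CUBIC); cv2.imwrite('pics/t1tools.png',t)
t=cv2.resize(a[155:330,325:452],None,fx=3.4,fy=3.4,interpolation=cv2.INTER_CUBIC); cv2.imwrite('pics/t1tray.png',t)
E
```

```text
(no output)
```

View pics/t1tools.png

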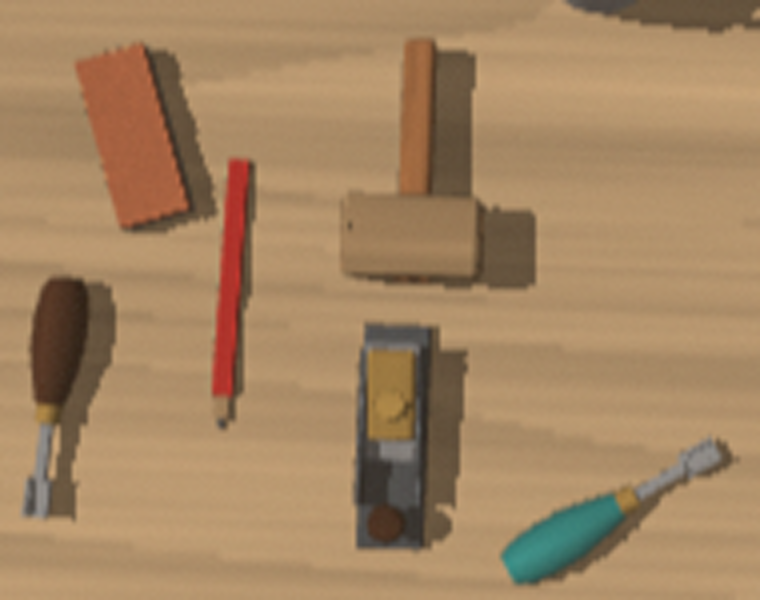

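View pics/t1tray.png

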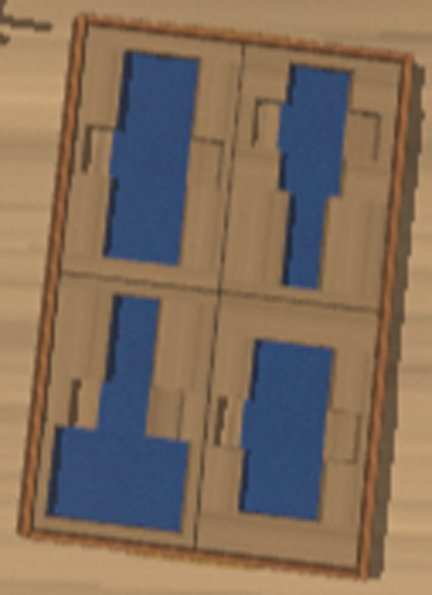

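```bash
python3 - <<'E'
from h import *
a=snap('top')
T=lambda x,y,z:ray(a,(x+.5)/4-.5+135,(y+.5)/4-.5+160,z)
Y=lambda x,y,z=.026:ray(a,(x+.5)/3.4-.5+325,(y+.5)/3.4-.5+155,z)
def seg(n,p,q):
    d=q-p; print(n,'mid',((p+q)/2).round(4),'len',np.linalg.norm(d).round(4),'ang',np.degrees(np.arctan2(d[1],d[0])).round(2))
seg('seam long',Y(196,548),Y(243,45)); seg('seam lat',Y(62,272),Y(380,311)); print('cross',Y(219,293).round(4))
img=a['img']; hsv=cv2.cvtColor(img,cv2.COLOR_RGB2HSV)
m=cv2.inRange(hsv,(100,120,60),(125,255,255)); m[:, :325]=0; m[:,450:]=0
cs,_=cv2.findContours(m,cv2.RETR_EXTERNAL,cv2.CHAIN_APPROX_NONE)
for c in cs:
    if cv2.contourArea(c)>200:
        P=np.array([ray(a,u,v,.014)[:2] for u,v in c[:,0]],np.float32); r=cv2.minAreaRect(P); print('blue',c[:,0].mean(0).round(0),np.array(r[0]).round(4),np.array(r[1]).round(4),round(r[2],2))
m=cv2.inRange(hsv,(0,110,100),(14,200,255)); m[:,:150]=0; m[:,186:]=0; m[:165]=0;m[225:]=0
cs,_=cv2.findContours(m,cv2.RETR_EXTERNAL,cv2.CHAIN_APPROX_NONE); c=max(cs,key=cv2.contourArea)
P=np.array([ray(a,u,v,.022)[:2] for u,v in c[:,0]],np.float32); print('stone',cv2.minAreaRect(P))
seg('gouge',T(62,277,.014),T(35,517,.014)); 
seg('gh L-R',T(32,345,.014),T(87,345,.014))
seg('mal handle',T(421,38,.034),T(417,192,.034)); seg('mal head',T(342,196,.05),T(480,196,.05)); seg('head x',T(411,195,.05),T(409,273,.05))
seg('plane L',T(365,324,.024),T(357,547,.02)); seg('plane W',T(361,435,.028),T(430,438,.0)); seg('plane knob->rear',T(387,523,.035),T(401,325,.02))
seg('pencil',T(240,160,.007),T(222,425,.007)); print('jar',ray(a,285,147,.05))
E
```

```text
seam long mid [ 0.5265 -0.2579  0.026 ] len 0.3688 ang -4.91
seam lat mid [ 0.5272 -0.2587  0.026 ] len 0.2335 ang -95.19
cross [ 0.5261 -0.2573  0.026 ]
blue [409. 281.] [ 0.4289 -0.3082] [0.0576 0.1214] 84.81
blue [361. 281.] [ 0.4395 -0.1937] [0.0906 0.1613] 84.78
blue [416. 205.] [ 0.6149 -0.3255] [0.0455 0.1608] 85.06
blue [369. 201.] [ 0.6255 -0.2081] [0.054  0.1509] 84.89
stone ((0.6282035708427429, 0.2996874749660492), (0.11190682649612427, 0.045487578958272934), 18.545570373535156)
gouge mid [0.4632 0.343  0.014 ] len 0.149 ang 176.96
gh L-R mid [0.4952 0.3381 0.014 ] len 0.0342 ang -88.21
mal handle mid [0.6444 0.1181 0.034 ] len 0.0966 ang -179.19
mal head mid [0.5919 0.1195 0.05  ] len 0.084 ang -88.17
head x mid [0.5687 0.1192 0.05  ] len 0.0476 ang -179.15
plane L mid [0.4456 0.147  0.022 ] len 0.1368 ang -179.8
plane W mid [0.4451 0.1262 0.014 ] len 0.0491 ang -92.09
plane knob->rear mid [0.4538 0.1264 0.0275] len 0.1215 ang -1.04
pencil mid [0.5322 0.2343 0.007 ] len 0.1672 ang 178.98
jar [0.74871427 0.00811422 0.05      ]
```

```bash
cat > go.py <<'E'
import sys; from h import *
# target x y z(m) yaw(deg, tool x axis) -> turn about tool z, then shift (cm) in turned tool frame
x,y,z,w=map(float,sys.argv[1:5]); s=env.observe(); M=R.from_rotvec(s['orientation']).as_matrix()
yaw=np.degrees(np.arctan2(M[1,0],M[0,0])); t=-np.radians((w-yaw+180)%360-180)
c,n=np.cos(np.radians(w)),np.sin(np.radians(w)); D=np.array([[c,n,0],[n,-c,0],[0,0,-1]])
print('clock',round(s['clock'],2),'pos',s['tool_pos'].round(4),'tilt',M[:,2].round(3),'yaw',yaw.round(2),'turn',t.round(4),'shift cm',(D.T@(np.array([x,y,z])-s['tool_pos'])*100).round(2),'q6',s['joint_pos'][5].round(2),'F',s['contact_force'].round(1),'open',round(s['opening'],4),'grip',round(s['gripper_force'],1))
E
python3 go.py .618 .1187 .15 0.9
```

```text
clock 0.15 pos [ 0.2385 -0.5772  0.2491] tilt [-0.     0.001 -1.   ] yaw 22.45 turn 0.3761 shift cm [ 39.03 -68.99   9.91] q6 -0.13 F [-0.2 -0.3  0.4] open 0.0853 grip 0.0
```

```bash
python3 -m handwheel '[[[0,0,0.094],[0,0,0],0],[[0,0,0.094],[0,0,0],0],[[0,0,0.094],[0,0,0],0],[[0,0,0.094],[0,0,0],0],[[0,0,0],[1.8,-3.2,0],0],[[0,0,0],[1.8,-3.2,0],0],[[0,0,0],[1.8,-3.2,0],0],[[0,0,0],[1.8,-3.2,0],0],[[0,0,0],[1.8,-3.2,0],0],[[0,0,0],[1.8,-3.2,0],0],[[0,0,0],[1.8,-3.2,0],0],[[0,0,0],[1.8,-3.2,0],0]]' 40; python3 go.py .618 .1187 .15 0.9
```

```text
clock: 1.15
tool_pos: [0.3789, -0.3176, 0.2498]
orientation: [-3.141, -0.024, 0.0]
contact_force: [-0.4, -0.5, 0.4]
opening: 0.0855
gripper_force: 0.0
clock 1.15 pos [ 0.3789 -0.3176  0.2498] tilt [-0.  0. -1.] yaw 0.89 turn -0.0003 shift cm [ 24.59 -43.25   9.98] q6 0.7 F [-0.4 -0.5  0.4] open 0.0855 grip 0.0
```

```bash
python3 -m handwheel '[[[0,0,0],[2,-3.4,0.5],0],[[0,0,0],[2,-3.4,0.5],0],[[0,0,0],[2,-3.4,0.5],0],[[0,0,0],[2,-3.4,0.5],0],[[0,0,0],[2,-3.4,0.5],0],[[0,0,0],[2,-3.4,0.5],0],[[0,0,0],[2,-3.4,0.5],0],[[0,0,0],[2,-3.4,0.5],0],[[0,0,0],[2,-3.4,0.5],0],[[0,0,0],[2,-3.4,0.5],0],[[0,0,0],[2,-3.4,0.5],0],[[0,0,0],[2,-3.4,0.5],0]]' 40 >/dev/null; python3 -m handwheel '[[[0,0,0],[0,0,0],0],[[0,0,0],[0,0,0],0]]' 40 ;python3 go.py .618 .1187 .15 0.9
```

```text
clock: 2.32
tool_pos: [0.6118, 0.0944, 0.1885]
orientation: [3.141, 0.03, -0.004]
contact_force: [-0.1, -0.2, 0.8]
opening: 0.0851
gripper_force: 0.0
clock 2.32 pos [0.6118 0.0944 0.1885] tilt [-0.002 -0.    -1.   ] yaw 1.11 turn 0.0036 shift cm [ 0.65 -2.42  3.85] q6 1.58 F [-0.1 -0.2  0.8] open 0.0851 grip 0.0
```

```bash
python3 -m handwheel '[[[0,0,0],[0.65,-2.4,2.5],0],[[0,0,0],[0,0,3.5],0],[[0,0,0],[0,0,2.8],0],[[0,0,0],[0,0,0],0],[[0,0,0],[0,0,0],0]]' >/dev/null;python3 go.py .618 .1187 .03 0.9
python3 - <<'E'
from h import *
b=snap('side'); a=snap('top')
i=cv2.resize(b['img'][60:240,190:370],None,fx=3.3,fy=3.3,interpolation=cv2.INTER_CUBIC)[:,:,::-1]
cv2.imwrite('pics/s2.png',i)
p=env.observe()['tool_pos']; print((proj(b,p)-[190,60])*3.3,[((proj(b,q)-[190,60])*3.3).round(0) for q in ([.618,.1187,.025],[.568,.1187,.05])])
E
```

```text
clock 2.73 pos [0.6164 0.1152 0.1005] tilt [-0.005 -0.001 -1.   ] yaw 0.84 turn -0.001 shift cm [ 0.17 -0.34  7.05] q6 1.62 F [ 1.  -0.8  1.3] open 0.0852 grip 0.0
[307.9572078  346.28299783] [array([305., 416.]), array([244., 404.])]
```

View pics/s2.png

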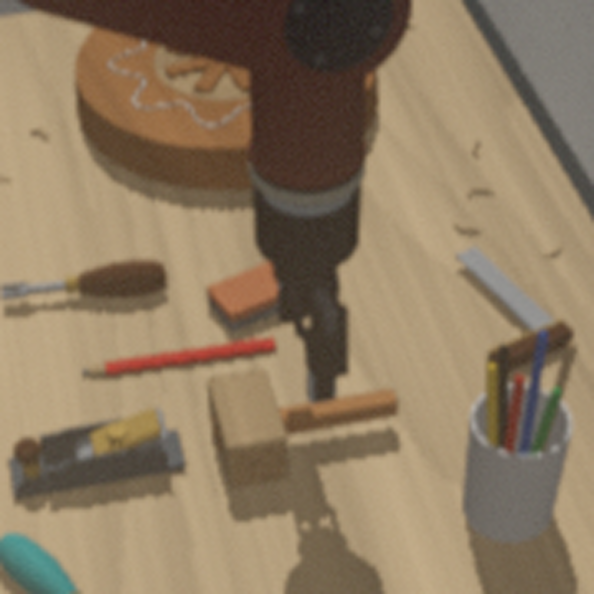

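```bash
python3 - <<'E'
from h import *
b=snap('side')
for z in (.07,.08,.09): print(z,((proj(b,[.6164,.068,z])-[190,60])*3.3).round(0))
E
python3 -m handwheel '[[[0,0,0],[0.15,-0.35,0],0],[[0,0,0],[0,0,2],0],[[0,0,0],[0,0,2.5],0],[[0,0,0],[0,0,2.5],0],[[0,0,0],[0,0,0],0],[[0,0,0],[0,0,0],0]]' >/dev/null;python3 go.py .618 .1187 .028 0.9
```

```text
0.07 [319. 421.]
0.08 [319. 412.]
0.09 [319. 403.]
clock 3.38 pos [0.6192 0.12   0.0319] tilt [-0.002 -0.    -1.   ] yaw 0.9 turn 0.0 shift cm [-0.12  0.13  0.39] q6 1.62 F [0.8 0.2 0.7] open 0.085 grip 0.0
```

```bash
python3 -m handwheel '[[[0,0,0],[-0.1,0.1,0.5],0],[[0,0,0],[0,0,0],0.5],[[0,0,0],[0,0,0],1],[[0,0,0],[0,0,0],1],[[0,0,0],[0,0,0],1],[[0,0,0],[0,0,0],1],[[0,0,0],[0,0,0],1],[[0,0,0],[0,0,0],1]]' 60;python3 go.py .618 .1187 .12 0.9
```

```text
clock: 4.05
tool_pos: [0.619, 0.1191, 0.0276]
orientation: [-3.141, -0.025, -0.001]
contact_force: [-1.0, 0.3, 3.3]
opening: 0.0191
gripper_force: 60.1
clock 4.05 pos [0.619  0.1191 0.0276] tilt [ 0.001  0.    -1.   ] yaw 0.91 turn 0.0001 shift cm [-0.1   0.03 -9.24] q6 1.62 F [-1.   0.3  3.3] open 0.0191 grip 60.1
```

```bash
python3 -m handwheel '[[[0,0,0],[0,0,-1],1],[[0,0,0],[0,0,-2],1],[[0,0,0],[0,0,-3],1],[[0,0,0],[0,0,-3],1],[[0,0,0],[0,0,0],1]]' ;python3 go.py .4395 -.1913 .115 -5.05
```

```text
clock: 4.47
tool_pos: [0.6228, 0.1193, 0.1245]
orientation: [-3.141, -0.025, -0.017]
contact_force: [2.9, 0.3, 0.0]
opening: 0.0191
gripper_force: 59.5
clock 4.47 pos [0.6228 0.1193 0.1245] tilt [ 0.011  0.001 -1.   ] yaw 0.91 turn 0.1041 shift cm [-15.53  32.55   0.95] q6 1.62 F [2.9 0.3 0. ] open 0.0191 grip 59.5
```

```bash
python3 -m handwheel '[[[0,0,0.104],[0,0,0],1],[[0,0,0],[-1,2,0],1],[[0,0,0],[-1.5,3.2,0],1],[[0,0,0],[-1.5,3.2,0],1],[[0,0,0],[-1.5,3.2,0],1],[[0,0,0],[-1.5,3.2,0],1],[[0,0,0],[-1.5,3.2,0],1],[[0,0,0],[-1.5,3.2,0],1],[[0,0,0],[-1.5,3.2,0],1],[[0,0,0],[-1.5,3.2,0],1],[[0,0,0],[-1.5,3.2,0],1],[[0,0,0],[-1,1.7,0],1]]' >/dev/null; python3 -m handwheel '[[[0,0,0],[0,0,0],1],[[0,0,0],[0,0,0],1]]';python3 go.py .4395 -.1913 .115 -5.05
python3 - <<'E'
from h import *
b=snap('side'); a=snap('top')
i=cv2.resize(b['img'][200:400,180:400],None,fx=2.5,fy=2.5,interpolation=cv2.INTER_CUBIC)[:,:,::-1]
cv2.imwrite('pics/s3.png',i)
E
```

```text
clock: 5.63
tool_pos: [0.4349, -0.1918, 0.1168]
orientation: [-3.138, 0.143, 0.0]
contact_force: [-1.1, 0.4, -2.7]
opening: 0.0186
gripper_force: 59.3
clock 5.63 pos [ 0.4349 -0.1918  0.1168] tilt [-0.  0. -1.] yaw -5.22 turn -0.0029 shift cm [ 0.45 -0.09  0.18] q6 1.08 F [-1.1  0.4 -2.7] open 0.0186 grip 59.3
```

View pics/s3.png

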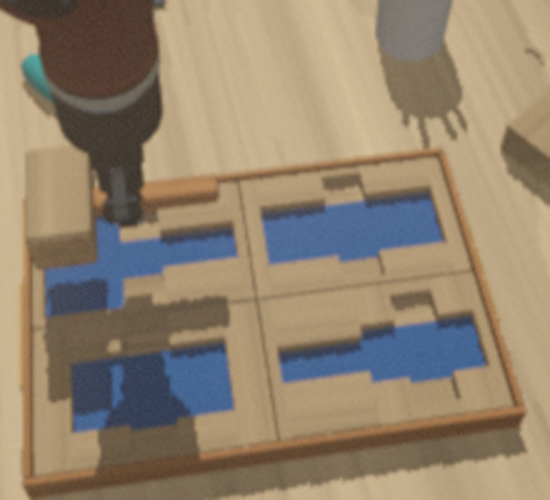

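```bash
python3 -m handwheel '[[[0,0,0],[0.4,-0.1,0],1],[[0,0,0],[0,0,2],1],[[0,0,0],[0,0,2],1],[[0,0,0],[0,0,1],1],[[0,0,0],[0,0,0],1],[[0,0,0],[0,0,0],1]]' ;python3 go.py .4395 -.1913 .0416 -5.05
```

```text
clock: 6.23
tool_pos: [0.4397, -0.1896, 0.0666]
orientation: [-3.138, 0.137, 0.002]
contact_force: [0.3, 0.4, -1.4]
opening: 0.0189
gripper_force: 59.3
clock 6.23 pos [ 0.4397 -0.1896  0.0666] tilt [-0.001  0.001 -1.   ] yaw -4.99 turn 0.0011 shift cm [-0.01  0.17  2.5 ] q6 1.09 F [ 0.3  0.4 -1.4] open 0.0189 grip 59.3
```

```bash
python3 -m handwheel '[[[0,0,0],[0,0.15,0.6],1],[[0,0,0],[0,0,0.6],1],[[0,0,0],[0,0,0.5],1],[[0,0,0],[0,0,0.4],1],[[0,0,0],[0,0,0.2],1],[[0,0,0],[0,0,0],1],[[0,0,0],[0,0,0],1]]' ;python3 go.py .4395 -.1913 .0416 -5.05
```

```text
clock: 6.82
tool_pos: [0.4395, -0.192, 0.0439]
orientation: [-3.138, 0.139, 0.0]
contact_force: [-0.5, 0.1, -2.1]
opening: 0.0191
gripper_force: 59.4
clock 6.82 pos [ 0.4395 -0.192   0.0439] tilt [-0.  0. -1.] yaw -5.06 turn -0.0002 shift cm [-0.01 -0.07  0.23] q6 1.08 F [-0.5  0.1 -2.1] open 0.0191 grip 59.4
```

```bash
python3 -m handwheel '[[[0,0,0],[0,0,0.1],1],[[0,0,0],[0,0,0.1],1],[[0,0,0],[0,0,0],1],[[0,0,0],[0,0,0],1]]' ;python3 go.py .4395 -.1913 .0416 -5.05
```

```text
clock: 7.15
tool_pos: [0.4396, -0.192, 0.0421]
orientation: [3.139, -0.139, 0.0]
contact_force: [0.5, -0.3, -2.5]
opening: 0.0184
gripper_force: 59.4
clock 7.15 pos [ 0.4396 -0.192   0.0421] tilt [ 0. -0. -1.] yaw -5.05 turn -0.0001 shift cm [-0.02 -0.07  0.05] q6 1.08 F [ 0.5 -0.3 -2.5] open 0.0184 grip 59.4
```

```bash
python3 -m handwheel '[[[0,0,0],[0,0,0.05],1],[[0,0,0],[0,0,0.05],1],[[0,0,0],[0,0,0],1],[[0,0,0],[0,0,0],1]]' ;python3 go.py .4395 -.1913 .0416 -5.05
```

```text
clock: 7.48
tool_pos: [0.4399, -0.1921, 0.0416]
orientation: [3.138, -0.139, 0.001]
contact_force: [-2.3, 1.0, 5.6]
opening: 0.0189
gripper_force: 60.4
clock 7.48 pos [ 0.4399 -0.1921  0.0416] tilt [ 0. -0. -1.] yaw -5.05 turn -0.0001 shift cm [-0.05 -0.07 -0.  ] q6 1.08 F [-2.3  1.   5.6] open 0.0189 grip 60.4
```

```bash
python3 -m handwheel '[[[0,0,0],[0,0,0],0.7],[[0,0,0],[0,0,0],0.5],[[0,0,0],[0,0,0],0.5],[[0,0,0],[0,0,0],0.5],[[0,0,0],[0,0,0],0.5],[[0,0,0],[0,0,-0.5],0.5],[[0,0,0],[0,0,-2],0.5],[[0,0,0],[0,0,-3],0.5],[[0,0,0],[0,0,-3.5],0.3],[[0,0,0],[0,0,0],0]]' ;python3 go.py .498 .340 .15 -3
python3 - <<'E'
from h import *
b=snap('top'); i=cv2.resize(b['img'][155:330,325:452],None,fx=3.4,fy=3.4,interpolation=cv2.INTER_CUBIC)[:,:,::-1]; cv2.imwrite('pics/t4.png',i)
b=snap('side'); i=cv2.resize(b['img'][250:400,180:390],None,fx=3,fy=3,interpolation=cv2.INTER_CUBIC)[:,:,::-1]; cv2.imwrite('pics/s4.png',i)
E
```

```text
clock: 8.32
tool_pos: [0.4434, -0.1944, 0.1381]
orientation: [3.133, -0.138, 0.015]
contact_force: [1.5, -1.1, -0.0]
opening: 0.0654
gripper_force: 0.0
clock 8.32 pos [ 0.4434 -0.1944  0.1381] tilt [ 0.009 -0.006 -1.   ] yaw -5.04 turn -0.0356 shift cm [  2.66 -53.65  -1.19] q6 1.08 F [ 1.5 -1.1 -0. ] open 0.0654 grip 0.0
```

View pics/s4.png

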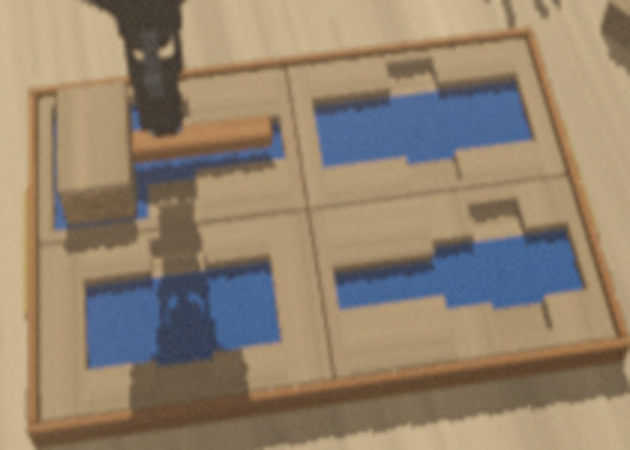

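```bash
python3 -m handwheel '[[[0,0,-0.036],[0,-2,-0.2],0],[[0,0,0],[0.2,-3.9,0],0],[[0,0,0],[0.2,-3.9,0],0],[[0,0,0],[0.2,-3.9,0],0],[[0,0,0],[0.2,-3.9,0],0],[[0,0,0],[0.2,-3.9,0],0],[[0,0,0],[0.2,-3.9,0],0],[[0,0,0],[0.2,-3.9,0],0],[[0,0,0],[0.2,-3.9,0],0],[[0,0,0],[0.2,-3.9,0],0],[[0,0,0],[0.2,-3.9,0],0],[[0,0,0],[0.2,-3.9,0],0]]' >/dev/null; python3 -m handwheel '[[[0,0,0],[0.2,-3.9,0],0],[[0,0,0],[0.2,-3,0],0],[[0,0,0],[0,0,0],0],[[0,0,0],[0,0,0],0]]';python3 go.py .498 .340 .06 -3
```

```text
clock: 9.75
tool_pos: [0.492, 0.3249, 0.131]
orientation: [3.139, -0.077, -0.004]
contact_force: [-1.1, -0.6, -1.5]
opening: 0.0856
gripper_force: 0.0
clock 9.75 pos [0.492  0.3249 0.131 ] tilt [-0.003 -0.002 -1.   ] yaw -2.82 turn 0.0031 shift cm [ 0.52 -1.54  7.1 ] q6 2.07 F [-1.1 -0.6 -1.5] open 0.0856 grip 0.0
```

```bash
python3 -m handwheel '[[[0,0,0],[0.5,-1.5,2],0],[[0,0,0],[0,0,3],0],[[0,0,0],[0,0,2],0],[[0,0,0],[0,0,0],0],[[0,0,0],[0,0,0],0]]' >/dev/null;python3 go.py .498 .340 .019 -3
python3 - <<'E'
from h import *
b=snap('side'); i=cv2.resize(b['img'][90:190,160:300],None,fx=4,fy=4,interpolation=cv2.INTER_CUBIC)[:,:,::-1]; cv2.imwrite('pics/s5.png',i)
E
```

```text
clock 10.17 pos [0.4975 0.3366 0.061 ] tilt [-0.005 -0.003 -1.   ] yaw -3.06 turn -0.001 shift cm [ 0.03 -0.34  4.2 ] q6 2.09 F [ 0.6  0.6 -0.2] open 0.0856 grip 0.0
```

View pics/s5.png

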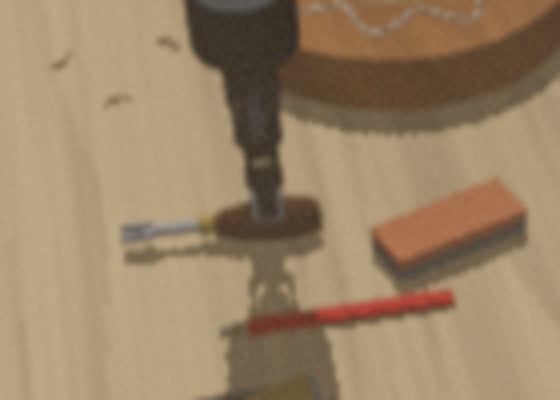

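```bash
python3 -m handwheel '[[[0,0,0],[0,-0.2,1.5],0],[[0,0,0],[0,0,1.5],0],[[0,0,0],[0,0,1],0],[[0,0,0],[0,0,0],0],[[0,0,0],[0,0,0],0.3],[[0,0,0],[0,0,0],0.6],[[0,0,0],[0,0,0],1],[[0,0,0],[0,0,0],1],[[0,0,0],[0,0,0],1],[[0,0,0],[0,0,0],1],[[0,0,0],[0,0,0],1],[[0,0,0],[0,0,0],1]]' 50;python3 go.py .498 .340 .12 -3
```

```text
clock: 11.22
tool_pos: [0.5, 0.3411, 0.0242]
orientation: [-3.14, 0.082, -0.003]
contact_force: [-0.1, -0.1, 6.1]
opening: 0.0308
gripper_force: 51.6
clock 11.22 pos [0.5    0.3411 0.0242] tilt [ 0.002  0.001 -1.   ] yaw -2.99 turn 0.0003 shift cm [-0.2   0.12 -9.58] q6 2.09 F [-0.1 -0.1  6.1] open 0.0308 grip 51.6
```

```bash
python3 -m handwheel '[[[0,0,0],[0,0,-1],1],[[0,0,0],[0,0,-2],1],[[0,0,0],[0,0,-3],1],[[0,0,0],[0,0,-3],1],[[0,0,0],[0,0,0],1],[[0,0,0],[0,0,0],1]]';python3 go.py .6483 -.3272 .12 -5.05
python3 - <<'E'
from h import *
b=snap('side'); i=cv2.resize(b['img'][60:190,150:310],None,fx=4,fy=4,interpolation=cv2.INTER_CUBIC)[:,:,::-1]; cv2.imwrite('pics/s6.png',i)
E
```

```text
clock: 11.72
tool_pos: [0.5006, 0.3414, 0.1158]
orientation: [-3.138, 0.082, -0.007]
contact_force: [-0.3, -0.6, -1.0]
opening: 0.0311
gripper_force: 50.9
clock 11.72 pos [0.5006 0.3414 0.1158] tilt [ 0.004  0.002 -1.   ] yaw -2.98 turn 0.0361 shift cm [20.6  65.3  -0.42] q6 2.09 F [-0.3 -0.6 -1. ] open 0.0311 grip 50.9
```

View pics/s6.png

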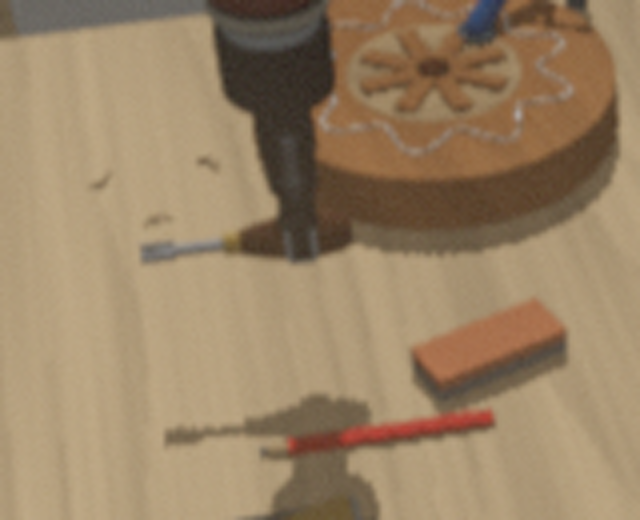

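```bash
python3 -m handwheel '[[[0,0,0.036],[0,0,0],1],[[0,0,0],[0.6,2,0],1],[[0,0,0],[1.2,3.8,0],1],[[0,0,0],[1.2,3.8,0],1],[[0,0,0],[1.2,3.8,0],1],[[0,0,0],[1.2,3.8,0],1],[[0,0,0],[1.2,3.8,0],1],[[0,0,0],[1.2,3.8,0],1],[[0,0,0],[1.2,3.8,0],1],[[0,0,0],[1.2,3.8,0],1],[[0,0,0],[1.2,3.8,0],1],[[0,0,0],[1.2,3.8,0],1]]' >/dev/null; python3 -m handwheel '[[[0,0,0],[1.2,3.8,0],1],[[0,0,0],[1.2,3.8,0],1],[[0,0,0],[1.2,3.8,0],1],[[0,0,0],[1.2,3.8,0],1],[[0,0,0],[1.2,3.8,0],1],[[0,0,0],[0.6,2,0],1],[[0,0,0],[0,0,0],1],[[0,0,0],[0,0,0],1]]';python3 go.py .650 -.3273 .07 -5.05
```

```text
clock: 13.43
tool_pos: [0.6352, -0.2845, 0.1103]
orientation: [-3.136, 0.142, 0.006]
contact_force: [0.7, 0.6, -0.7]
opening: 0.0309
gripper_force: 50.9
clock 13.43 pos [ 0.6352 -0.2845  0.1103] tilt [-0.004  0.002 -1.   ] yaw -5.19 turn -0.0025 shift cm [1.85 4.13 4.03] q6 1.13 F [ 0.7  0.6 -0.7] open 0.0309 grip 50.9
```

```bash
python3 -m handwheel '[[[0,0,0],[1,2.1,0],1],[[0,0,0],[0.8,2,0],1],[[0,0,0],[0,0,2],1],[[0,0,0],[0,0,2],1],[[0,0,0],[0,0,0],1],[[0,0,0],[0,0,0],1],[[0,0,0],[0,0,0],1]]' >/dev/null;python3 go.py .650 -.3273 .038 -5.05
```

```text
clock 14.02 pos [ 0.651  -0.3249  0.073 ] tilt [-0.001  0.001 -1.   ] yaw -4.98 turn 0.0012 shift cm [-0.08  0.25  3.5 ] q6 1.09 F [-0.2  0.3 -0.3] open 0.031 grip 50.9
```

```bash
python3 -m handwheel '[[[0,0,0],[-0.1,0.2,0.5],1],[[0,0,0],[0,0,0.8],1],[[0,0,0],[0,0,0.8],1],[[0,0,0],[0,0,0.5],1],[[0,0,0],[0,0,0.3],1],[[0,0,0],[0,0,0],1],[[0,0,0],[0,0,0],1],[[0,0,0],[0,0,0],1]]' >/dev/null;python3 go.py .650 -.3273 .038 -5.05
```

```text
clock 14.68 pos [ 0.6501 -0.3284  0.0443] tilt [ 0. -0. -1.] yaw -5.06 turn -0.0001 shift cm [-0.01 -0.11  0.63] q6 1.08 F [ 0.1 -0.1 -1.6] open 0.0308 grip 50.9
```

```bash
python3 -m handwheel '[[[0,0,0],[0,-0.1,0.2],1],[[0,0,0],[0,0,0.2],1],[[0,0,0],[0,0,0],1],[[0,0,0],[0,0,0],1],[[0,0,0],[0,0,0],1]]' >/dev/null;python3 go.py .650 -.3273 .038 -5.05;  python3 -m handwheel '[[[0,0,0],[0,0,0.1],1],[[0,0,0],[0,0,0],1],[[0,0,0],[0,0,0],1]]' >/dev/null;python3 go.py .650 -.3273 .038 -5.05
```

```text
clock 15.1 pos [ 0.65   -0.3273  0.0401] tilt [ 0. -0. -1.] yaw -5.05 turn -0.0 shift cm [0.   0.   0.21] q6 1.08 F [ 0.2 -0.7 -0.9] open 0.0307 grip 50.9
clock 15.35 pos [ 0.6499 -0.3272  0.039 ] tilt [-0.  0. -1.] yaw -5.06 turn -0.0001 shift cm [0.01 0.01 0.1 ] q6 1.08 F [ 0.5 -0.7 -1.4] open 0.0313 grip 50.9
```

```bash
python3 -m handwheel '[[[0,0,0],[0,0,0.08],1],[[0,0,0],[0,0,0],1],[[0,0,0],[0,0,0],1]]' >/dev/null;python3 go.py .650 -.3273 .038 -5.05;  python3 -m handwheel '[[[0,0,0],[0,0,0.08],1],[[0,0,0],[0,0,0],1],[[0,0,0],[0,0,0],1]]' >/dev/null;python3 go.py .650 -.3273 .038 -5.05
```

```text
clock 15.6 pos [ 0.65   -0.3273  0.0382] tilt [ 0. -0. -1.] yaw -5.06 turn -0.0001 shift cm [ 0.   -0.    0.02] q6 1.08 F [-0.4 -0.7 -0.5] open 0.031 grip 51.0
clock 15.85 pos [ 0.65   -0.3273  0.0382] tilt [-0. -0. -1.] yaw -5.05 turn 0.0 shift cm [-0.    0.    0.02] q6 1.08 F [-3.3  2.3  5.2] open 0.0311 grip 51.6
```

```bash
python3 -m handwheel '[[[0,0,0],[0,0,0],0.6],[[0,0,0],[0,0,0],0.45],[[0,0,0],[0,0,0],0.45],[[0,0,0],[0,0,0],0.45],[[0,0,0],[0,0,0],0.45]]'; python3 -m handwheel '[[[0,0,0],[0,0,-0.5],0.45],[[0,0,0],[0,0,-2],0.45],[[0,0,0],[0,0,-3],0.45],[[0,0,0],[0,0,-3.5],0.3],[[0,0,0],[0,0,0],0]]' >/dev/null ;python3 go.py .445 .1265 .12 -0.6
```

```text
clock: 16.27
tool_pos: [0.6499, -0.3272, 0.0371]
orientation: [-3.138, 0.139, 0.0]
contact_force: [-0.5, -0.8, 0.2]
opening: 0.0469
gripper_force: 0.0
clock 16.68 pos [ 0.654  -0.3298  0.1371] tilt [ 0.011 -0.007 -1.   ] yaw -5.05 turn -0.0776 shift cm [-21.37 -45.41   1.71] q6 1.08 F [ 1.  -0.8  2.1] open 0.0694 grip 0.0
```

```bash
python3 -m handwheel '[[[0,0,-0.078],[0,0,0],0],[[0,0,0],[-0.8,-1.8,0],0],[[0,0,0],[-1.6,-3.5,0],0],[[0,0,0],[-1.6,-3.5,0],0],[[0,0,0],[-1.6,-3.5,0],0],[[0,0,0],[-1.6,-3.5,0],0],[[0,0,0],[-1.6,-3.5,0],0],[[0,0,0],[-1.6,-3.5,0],0],[[0,0,0],[-1.6,-3.5,0],0],[[0,0,0],[-1.6,-3.5,0],0],[[0,0,0],[-1.6,-3.5,0],0],[[0,0,0],[-1.6,-3.5,0],0]]' >/dev/null; python3 -m handwheel '[[[0,0,0],[-1.6,-3.5,0],0],[[0,0,0],[-1.6,-3.5,0],0],[[0,0,0],[-1.2,-2,0],0],[[0,0,0],[0,0,1],0],[[0,0,0],[0,0,0],0],[[0,0,0],[0,0,0],0]]' >/dev/null ;python3 go.py .445 .1265 .07 -0.6
python3 - <<'E'
from h import *
b=snap('side'); i=b['img'][:,:,::-1]
A=cv2.resize(i[250:400,180:390],None,fx=2.8,fy=2.8,interpolation=cv2.INTER_CUBIC)
B=cv2.resize(i[150:230,150:360],None,fx=2.8,fy=2.8,interpolation=cv2.INTER_CUBIC)[:170]
cv2.imwrite('pics/s7.png',np.vstack([B,A])[:600])
E
```

```text
clock 18.18 pos [0.4426 0.1327 0.1173] tilt [-0. -0. -1.] yaw -0.55 turn 0.0008 shift cm [0.25 0.61 4.73] q6 1.7 F [ 0.5 -0.3 -0.5] open 0.0853 grip 0.0
```

View pics/s7.png

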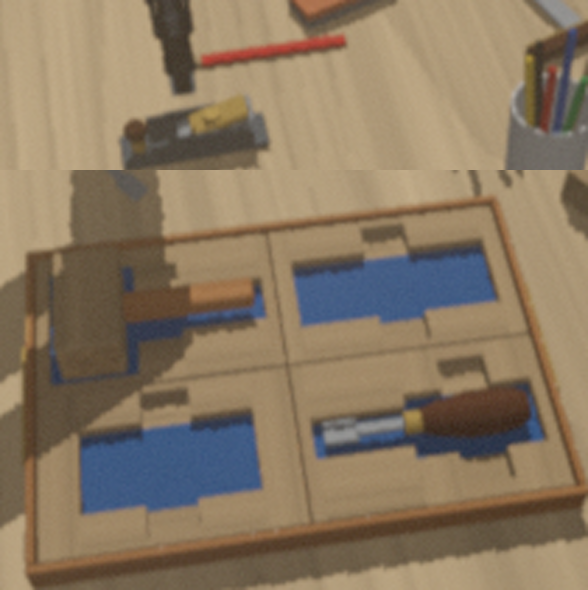

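```bash
python3 -m handwheel '[[[0,0,0],[0.25,0.6,1.5],0],[[0,0,0],[0,0,3],0],[[0,0,0],[0,0,0],0],[[0,0,0],[0,0,0],0],[[0,0,0],[0,0,0],0]]' >/dev/null ;python3 go.py .445 .1265 .018 -0.6
```

```text
clock 18.65 pos [0.4458 0.1263 0.0733] tilt [ 0. -0. -1.] yaw -0.66 turn -0.001 shift cm [-0.08 -0.02  5.53] q6 1.69 F [0.2 0.3 0.9] open 0.0853 grip 0.0
```

```bash
python3 -m handwheel '[[[0,0,0],[0,0,1.5],0],[[0,0,0],[0,0,2],0],[[0,0,0],[0,0,1.5],0],[[0,0,0],[0,0,0.5],0],[[0,0,0],[0,0,0],0],[[0,0,0],[0,0,0],0.2],[[0,0,0],[0,0,0],0.4],[[0,0,0],[0,0,0],1],[[0,0,0],[0,0,0],1],[[0,0,0],[0,0,0],1],[[0,0,0],[0,0,0],1],[[0,0,0],[0,0,0],1]]' 80 ;python3 go.py .445 .1265 .018 -0.6
```

```text
clock: 19.65
tool_pos: [0.4465, 0.1273, 0.019]
orientation: [-3.141, 0.016, -0.004]
contact_force: [-1.7, 1.0, 6.8]
opening: 0.0407
gripper_force: 82.9
clock 19.65 pos [0.4465 0.1273 0.019 ] tilt [ 0.003  0.001 -1.   ] yaw -0.59 turn 0.0002 shift cm [-0.15  0.08  0.1 ] q6 1.69 F [-1.7  1.   6.8] open 0.0407 grip 82.9
```

```bash
python3 -m handwheel '[[[0,0,0],[0,0,-1],1],[[0,0,0],[0,0,-2],1],[[0,0,0],[0,0,-3],1],[[0,0,0],[0,0,-3.5],1],[[0,0,0],[0,0,0],1],[[0,0,0],[0,0,0],1]]' ;python3 go.py .6245 -.2075 .115 -5.05
```

```text
clock: 20.15
tool_pos: [0.4465, 0.127, 0.1147]
orientation: [-3.141, 0.016, -0.007]
contact_force: [-0.2, -0.5, -5.8]
opening: 0.0407
gripper_force: 82.1
clock 20.15 pos [0.4465 0.127  0.1147] tilt [ 0.005  0.    -1.   ] yaw -0.58 turn 0.078 shift cm [ 2.067e+01  3.175e+01 -3.000e-02] q6 1.69 F [-0.2 -0.5 -5.8] open 0.0407 grip 82.1
```

```bash
python3 -m handwheel '[[[0,0,0.078],[0,0,0],1],[[0,0,0],[1.2,1.8,0],1],[[0,0,0],[2.1,3.2,0],1],[[0,0,0],[2.1,3.2,0],1],[[0,0,0],[2.1,3.2,0],1],[[0,0,0],[2.1,3.2,0],1],[[0,0,0],[2.1,3.2,0],1],[[0,0,0],[2.1,3.2,0],1],[[0,0,0],[2.1,3.2,0],1],[[0,0,0],[2.1,3.2,0],1],[[0,0,0],[2.1,3.2,0],1],[[0,0,0],[0.6,1.2,0],1]]' >/dev/null;  python3 -m handwheel '[[[0,0,0],[0,0,0],1],[[0,0,0],[0,0,0],1],[[0,0,0],[0,0,0],1]]' >/dev/null;python3 go.py .6245 -.2075 .065 -5.05
```

```text
clock 21.4 pos [ 0.6214 -0.2066  0.11  ] tilt [-0.004  0.002 -1.   ] yaw -5.04 turn 0.0001 shift cm [0.31 0.06 4.5 ] q6 1.22 F [ 0.3  0.8 -4.6] open 0.0407 grip 82.4
```

```bash
python3 -m handwheel '[[[0,0,0],[0.3,0.05,0.5],1],[[0,0,0],[0,0,2],1],[[0,0,0],[0,0,2],1],[[0,0,0],[0,0,0],1],[[0,0,0],[0,0,0],1],[[0,0,0],[0,0,0],1]]' >/dev/null;python3 go.py .6245 -.2075 .033 -5.05
```

```text
clock 21.9 pos [ 0.6265 -0.2082  0.068 ] tilt [ 0. -0. -1.] yaw -5.0 turn 0.0009 shift cm [-0.21 -0.06  3.5 ] q6 1.22 F [ 0.5 -0.4 -4.8] open 0.0408 grip 82.3
```

```bash
python3 -m handwheel '[[[0,0,0],[-0.2,0,0.5],1],[[0,0,0],[0,0,0.8],1],[[0,0,0],[0,0,0.8],1],[[0,0,0],[0,0,0.5],1],[[0,0,0],[0,0,0.3],1],[[0,0,0],[0,0,0.2],1],[[0,0,0],[0,0,0],1],[[0,0,0],[0,0,0],1],[[0,0,0],[0,0,0],1]]' >/dev/null;python3 go.py .6245 -.2075 .033 -5.05;  python3 -m handwheel '[[[0,0,0],[0,0,0.1],1],[[0,0,0],[0,0,0.1],1],[[0,0,0],[0,0,0],1],[[0,0,0],[0,0,0],1]]' >/dev/null;python3 go.py .6245 -.2075 .033 -5.05
```

```text
clock 22.65 pos [ 0.6245 -0.2089  0.0368] tilt [ 0.001 -0.    -1.   ] yaw -5.06 turn -0.0001 shift cm [-0.01 -0.14  0.38] q6 1.22 F [-0.   0.2 -5.4] open 0.0408 grip 82.4
clock 22.98 pos [ 0.6242 -0.2087  0.0344] tilt [-0.  0. -1.] yaw -5.05 turn -0.0 shift cm [ 0.02 -0.12  0.14] q6 1.22 F [-0.5 -0.5 -5.5] open 0.0403 grip 82.4
```

```bash
python3 -m handwheel '[[[0,0,0],[0,-0.1,0.1],1],[[0,0,0],[0,0,0],1],[[0,0,0],[0,0,0],1]]' >/dev/null;python3 go.py .6245 -.2075 .033 -5.05;  python3 -m handwheel '[[[0,0,0],[0,0,0.08],1],[[0,0,0],[0,0,0],1],[[0,0,0],[0,0,0],1]]' >/dev/null;python3 go.py .6245 -.2075 .033 -5.05
```

```text
clock 23.23 pos [ 0.6242 -0.2076  0.0333] tilt [-0.  0. -1.] yaw -5.05 turn -0.0 shift cm [ 0.03 -0.01  0.03] q6 1.22 F [ 0.2  0.6 -4.7] open 0.0408 grip 82.4
clock 23.48 pos [ 0.6244 -0.2077  0.033 ] tilt [ 0. -0. -1.] yaw -5.05 turn 0.0001 shift cm [ 0.01 -0.02  0.  ] q6 1.22 F [-2.1  1.  -0.4] open 0.0408 grip 82.9
```

```bash
python3 -m handwheel '[[[0,0,0],[0,0,0.03],1],[[0,0,0],[0,0,0],0.45],[[0,0,0],[0,0,0],0.35],[[0,0,0],[0,0,0],0.35],[[0,0,0],[0,0,0],0.35],[[0,0,0],[0,0,0],0.35]]'; python3 -m handwheel '[[[0,0,0],[0,0,-0.5],0.35],[[0,0,0],[0,0,-2],0.35],[[0,0,0],[0,0,-3],0.35],[[0,0,0],[0,0,-3.5],0.2],[[0,0,0],[0,0,0],0]]' >/dev/null ;python3 go.py .6282 .2997 .125 18.5
python3 - <<'E'
from h import *
b=snap('side'); i=b['img'][:,:,::-1]
cv2.imwrite('pics/s8.png',cv2.resize(i[230:400,180:390],None,fx=3,fy=3,interpolation=cv2.INTER_CUBIC))
E
```

```text
clock: 23.98
tool_pos: [0.6246, -0.2079, 0.0325]
orientation: [3.138, -0.139, 0.001]
contact_force: [0.4, -0.5, 0.9]
opening: 0.0556
gripper_force: 0.0
clock 24.4 pos [ 0.6287 -0.2097  0.1312] tilt [ 0.012 -0.005 -1.   ] yaw -5.05 turn -0.4109 shift cm [ 16.11 -48.33   0.62] q6 1.22 F [ 1.2 -0.5  2. ] open 0.0774 grip 0.0
```

View pics/s8.png

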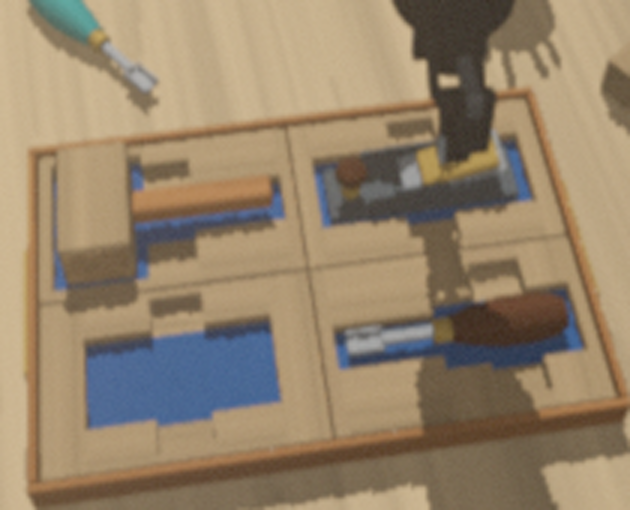

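```bash
python3 -m handwheel '[[[0,0,0],[-1.2,-2,0],0],[[0,0,0],[-1.2,-3.7,0],0],[[0,0,0],[-1.2,-3.7,0],0],[[0,0,0],[-1.2,-3.7,0],0],[[0,0,0],[-1.2,-3.7,0],0],[[0,0,0],[-1.2,-3.7,0],0],[[0,0,0],[-1.2,-3.7,0],0],[[0,0,0],[0.3,-3.5,0],0],[[0,0,0],[0.3,-3.5,0],0],[[0,0,0],[0.3,-3.5,0],0],[[0,0,0],[0.3,-3.5,0],0],[[0,0,0],[0.3,-3.5,0],0]]' >/dev/null; python3 -m handwheel '[[[0,0,-0.1],[0,0,0],0],[[0,0,-0.1],[0,0,0],0],[[0,0,-0.1],[0,0,0],0],[[0,0,-0.11],[0,0,0],0],[[0,0,0],[0,0,0],0]]' >/dev/null ;python3 go.py .6282 .2997 .125 18.5
```

```text
clock 25.87 pos [0.5918 0.2138 0.1215] tilt [-0.001 -0.    -1.   ] yaw 18.68 turn 0.0031 shift cm [ 6.18 -6.99 -0.35] q6 1.47 F [ 0.3 -0.4  0.8] open 0.0856 grip 0.0
```

```bash
python3 -m handwheel '[[[0,0,0.003],[2,-2.3,0],0.1],[[0,0,0],[2,-2.3,0],0.1],[[0,0,0],[2,-2.3,0],0.1],[[0,0,0],[0,0,2.5],0.1],[[0,0,0],[0,0,2.5],0.1],[[0,0,0],[0,0,0],0.1],[[0,0,0],[0,0,0],0.1],[[0,0,0],[0,0,0],0.1]]' >/dev/null; python3 go.py .6282 .2997 .015 18.5
```

```text
clock 26.53 pos [0.6279 0.2978 0.073 ] tilt [ 0.  0. -1.] yaw 18.16 turn -0.006 shift cm [ 0.09 -0.17  5.8 ] q6 1.58 F [-0.   0.3  0.3] open 0.0769 grip 0.0
```

```bash
python3 -m handwheel '[[[0,0,-0.006],[0.1,-0.15,1.5],0.1],[[0,0,0],[0,0,2],0.1],[[0,0,0],[0,0,1.5],0.1],[[0,0,0],[0,0,0.6],0.1],[[0,0,0],[0,0,0],0.1],[[0,0,0],[0,0,0],0.25],[[0,0,0],[0,0,0],0.4],[[0,0,0],[0,0,0],1],[[0,0,0],[0,0,0],1],[[0,0,0],[0,0,0],1],[[0,0,0],[0,0,0],1],[[0,0,0],[0,0,0],1]]' 60 ;python3 go.py .6282 .2997 .12 18.5
```

```text
clock: 27.53
tool_pos: [0.6293, 0.3002, 0.0181]
orientation: [-3.1, -0.508, -0.005]
contact_force: [0.6, -0.5, 5.0]
opening: 0.0438
gripper_force: 64.3
clock 27.53 pos [0.6293 0.3002 0.0181] tilt [ 0.003  0.001 -1.   ] yaw 18.61 turn 0.0019 shift cm [ -0.12   0.02 -10.19] q6 1.58 F [ 0.6 -0.5  5. ] open 0.0438 grip 64.3
```

```bash
python3 -m handwheel '[[[0,0,0],[0,0,-1],1],[[0,0,0],[0,0,-2.5],1],[[0,0,0],[0,0,-3.5],1],[[0,0,0],[0,0,-3.5],1],[[0,0,0],[0,0,-1.5],1],[[0,0,0.1],[0,0,0],1],[[0,0,0.1],[0,0,0],1],[[0,0,0.1],[0,0,0],1],[[0,0,0.1],[0,0,0],1],[[0,0,0.01],[0,0,0],1],[[0,0,0],[0,0,0],1]]' ;python3 go.py .4302 -.308 .13 -5.05
python3 -m handwheel '[[[0,0,0],[-0.5,2,0],1],[[0,0,0],[-0.9,3.8,0],1],[[0,0,0],[-0.9,3.8,0],1],[[0,0,0],[-0.9,3.8,0],1],[[0,0,0],[-0.9,3.8,0],1],[[0,0,0],[-0.9,3.8,0],1],[[0,0,0],[-0.9,3.8,0],1],[[0,0,0],[-0.9,3.8,0],1],[[0,0,0],[-0.9,3.8,0],1],[[0,0,0],[-0.9,3.8,0],1],[[0,0,0],[-0.9,3.8,0],1],[[0,0,0],[0,0,0],1]]' >/dev/null;python3 go.py .4302 -.308 .13 -5.05
```

```text
clock: 28.45
tool_pos: [0.6274, 0.2997, 0.1354]
orientation: [3.138, -0.13, -0.002]
contact_force: [-0.7, 1.1, -2.0]
opening: 0.0436
gripper_force: 63.5
clock 28.45 pos [0.6274 0.2997 0.1354] tilt [-0.001 -0.    -1.   ] yaw -4.76 turn 0.0051 shift cm [-14.3   62.27   0.54] q6 1.99 F [-0.7  1.1 -2. ] open 0.0436 grip 63.5
clock 29.45 pos [ 0.4974 -0.0963  0.1363] tilt [-0.001 -0.003 -1.   ] yaw -4.99 turn 0.001 shift cm [-4.83 21.68  0.63] q6 1.31 F [ 0.5  0.1 -1.5] open 0.0441 grip 63.5
```

```bash
python3 -m handwheel '[[[0,0,0],[-0.8,3.6,0],1],[[0,0,0],[-0.8,3.6,0],1],[[0,0,0],[-0.8,3.6,0],1],[[0,0,0],[-0.8,3.6,0],1],[[0,0,0],[-0.8,3.6,0],1],[[0,0,0],[-0.8,3,0],1],[[0,0,0],[0,0,0],1],[[0,0,0],[0,0,0],1]]' >/dev/null;python3 go.py .4302 -.308 .065 -5.05
```

```text
clock 30.12 pos [ 0.433  -0.297   0.1362] tilt [-0.  0. -1.] yaw -4.95 turn 0.0018 shift cm [-0.19  1.12  7.12] q6 0.91 F [ 0.1 -0.1 -2.8] open 0.044 grip 63.5
```

```bash
python3 -m handwheel '[[[0,0,0.002],[-0.2,1,1],1],[[0,0,0],[0,0,2.5],1],[[0,0,0],[0,0,2.5],1],[[0,0,0],[0,0,1],1],[[0,0,0],[0,0,0],1],[[0,0,0],[0,0,0],1],[[0,0,0],[0,0,0],1]]' >/dev/null;python3 go.py .4302 -.308 .032 -5.05
```

```text
clock 30.7 pos [ 0.4318 -0.3058  0.0674] tilt [ 0.001 -0.001 -1.   ] yaw -4.93 turn 0.002 shift cm [-0.14  0.23  3.54] q6 0.89 F [ 1.  -0.5 -1.7] open 0.0437 grip 63.4
```

```bash
python3 -m handwheel '[[[0,0,0.002],[-0.15,0.15,0.5],1],[[0,0,0],[0,0,0.8],1],[[0,0,0],[0,0,0.8],1],[[0,0,0],[0,0,0.5],1],[[0,0,0],[0,0,0.3],1],[[0,0,0],[0,0,0.2],1],[[0,0,0],[0,0,0],1],[[0,0,0],[0,0,0],1],[[0,0,0],[0,0,0],1]]' >/dev/null;python3 go.py .4302 -.308 .032 -5.05;  python3 -m handwheel '[[[0,0,0],[0,0,0.1],1],[[0,0,0],[0,0,0.1],1],[[0,0,0],[0,0,0],1],[[0,0,0],[0,0,0],1]]' >/dev/null;python3 go.py .4302 -.308 .032 -5.05
```

```text
clock 31.45 pos [ 0.4294 -0.3071  0.0355] tilt [ 0. -0. -1.] yaw -5.11 turn -0.0011 shift cm [0.09 0.08 0.35] q6 0.89 F [ 0.2 -0.1 -1.4] open 0.0437 grip 63.5
clock 31.78 pos [ 0.4292 -0.3069  0.0333] tilt [-0.  0. -1.] yaw -5.11 turn -0.001 shift cm [0.11 0.1  0.13] q6 0.89 F [ 0.1 -0.5 -2.2] open 0.044 grip 63.5
```

```bash
python3 -m handwheel '[[[0,0,0],[0.1,0.1,0.08],1],[[0,0,0],[0,0,0],1],[[0,0,0],[0,0,0],1]]' >/dev/null;python3 go.py .4302 -.308 .032 -5.05;  python3 -m handwheel '[[[0,0,0],[0,0,0.08],1],[[0,0,0],[0,0,0],1],[[0,0,0],[0,0,0],1]]' >/dev/null;python3 go.py .4302 -.308 .032 -5.05
```

```text
clock 32.03 pos [ 0.4302 -0.3081  0.0325] tilt [ 0. -0. -1.] yaw -5.11 turn -0.001 shift cm [ 0.   -0.01  0.05] q6 0.89 F [ 0.3  0.4 -3.1] open 0.044 grip 63.5
clock 32.28 pos [ 0.4302 -0.3082  0.032 ] tilt [ 0. -0. -1.] yaw -5.11 turn -0.0011 shift cm [-0.   -0.02  0.  ] q6 0.89 F [0.1 1.4 1.6] open 0.0439 grip 63.9
```

Touching the floor (force change ≈ +4 N); release and lift, then check everything.

```bash
python3 -m handwheel '[[[0,0,0],[0,0,0.02],1],[[0,0,0],[0,0,0],0.42],[[0,0,0],[0,0,0],0.33],[[0,0,0],[0,0,0],0.33],[[0,0,0],[0,0,0],0.33],[[0,0,0],[0,0,0],0.33]]'; python3 -m handwheel '[[[0,0,0],[0,0,-0.5],0.33],[[0,0,0],[0,0,-2],0.33],[[0,0,0],[0,0,-3],0.33],[[0,0,0],[0,0,-3.5],0.2],[[0,0,0],[0,0,-3],0],[[0,0,0],[-2,2,-2],0],[[0,0,0],[-2,2.5,-2],0],[[0,0,0],[-2,3,0],0],[[0,0,0],[-2,3,0],0],[[0,0,0],[0,3,0],0],[[0,0,0],[0,0,0],0]]'
python3 - <<'E'
from h import *
b=snap('side','s9full.png'); a=snap('top','t9full.png')
A=cv2.resize(b['img'][250:400,180:390],None,fx=2,fy=2,interpolation=cv2.INTER_CUBIC)
B=cv2.resize(a['img'][80:330,130:460],None,fx=1.7,fy=1.7,interpolation=cv2.INTER_CUBIC)[:,:420+141]
A=np.pad(A,((0,0),(0,B.shape[1]-A.shape[1]),(0,0)))
cv2.imwrite('pics/f9.png',np.vstack([B[:300*2],A])[:,:,::-1][:800]) if False else cv2.imwrite('pics/f9.png',cv2.resize(np.vstack([B,A]),None,fx=.82,fy=.82)[:,:,::-1])
old=cv2.imread('pics/t1.png').astype(int); d=np.abs(old-a['img'][:,:,::-1].astype(int)).max(2)
print('pencil diff',d[195:270,186:202].mean(),d[195:270,186:202].max(),'jar',d[115:165,265:305].mean(),'teal',d[265:310,255:320].mean(),'bg',d[90:110,20:150].mean())
E
```

```text
clock: 32.78
tool_pos: [0.4301, -0.308, 0.0314]
orientation: [3.138, -0.14, 0.0]
contact_force: [-0.3, 0.1, -0.4]
opening: 0.0576
gripper_force: 0.0
clock: 33.7
tool_pos: [0.3366, -0.4401, 0.1926]
orientation: [3.134, -0.146, 0.001]
contact_force: [-0.5, -0.4, 0.2]
opening: 0.0857
gripper_force: 0.0
pencil diff 6.086666666666667 77 jar 4.0815 teal 4.8649572649572645 bg 5.248461538461538
```

View pics/f9.png

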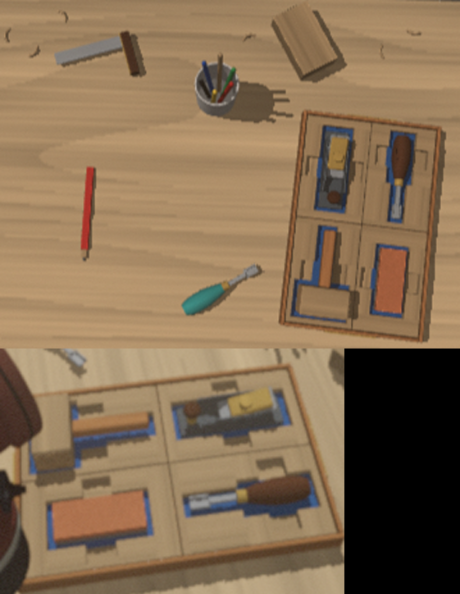

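The picture shows all four tools seated in their own recesses, and the pencil, the jar and the turquoise gouge in the same places as before.

```bash
python3 -c "
from rig import env
print(env.sign_off())"
```

```text
the job is handed in; nothing more can be done
None
```

The mallet, palm gouge, block plane and sharpening stone are each set down flat in their own recess, in the order you named them; the pencil jar and carpenter's pencil were not moved, and the job was handed in at about 34 s.

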